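# Feed a block of root into the laboratory mill

### The arm

A 6-joint arm with a two-finger parallel gripper is mounted at the origin on the work surface. World frame = base frame: x ahead of the robot, y to its left, z up, the work surface at z = 0. Lengths are in m, angles in degrees, forces in N, time in s.
With the tool pointing down it reaches from about 0.4 to 0.825 m from the base axis. Payload 7 kg.
Tool frame: the origin (TCP) lies between the finger pads; the fingertips stand ctrl.nose_length ahead of it and the grasp point (between the pads) lies 2 mm behind it (ctrl.nose_length is the distance from the TCP to the fingertips, in m); z points along the fingers, y is the line along which they close (so a half turn about z gives the same grasp; the last joint's range is limited). The gripper opens to 88 mm and grips with 3 to 60 N. Pads are 19 mm wide; open, the fingers measure 130 mm over their backs; the gripper's body (78 mm by 193 mm) begins 47 mm behind the grasp point.
Start: joints at [81.881, 20.546, 0.682, 0, -70.136, -16.507], TCP at [0.281, 0.614, 0.244] pointing down, gripper open.
Joint ranges: [-176.03, 176.03], [-82.01, 121.73], [-58.28, 71.71], [-173.87, 95.51], [-174.79, -0.11], [-173.66, 173.66]. Speed limits (degrees/s): [136.94, 136.94, 172.46, 180, 180, 180].

### API

Orientations are given as [roll, pitch, yaw] about the fixed x, y, z axes, in that order (R = Rz(yaw) Ry(pitch) Rx(roll)).
In Python, from plant import ctrl gives the robot as it stands.
- The arm moves only by the tool apply_moves, never from a script. Its argument "commands" is a list of rows, each a list of 3 entries, a list of its own where there are three numbers: the shift along the world's x, y, z in cm, then the turn about the world's z in rad, then the closure, from 0 (fully open) to 1 (shut). In form: [[[x, y, z], turn, jaw], ...]. A call has 1 to 20 rows; each row is the pose to reach, as a shift and turn from the pose commanded when the call began; what a row does not reach only later rows make up. A row lasts 1/12 s, in which the tool goes at most 41.7 mm and 7.16 degrees, less where a joint would pass 70% of its speed; a pose out of reach is approached as far as the arm can. A call with a gripper value outside its range is refused whole. The fingers move at their own pace and stop on an object; the grip force is fixed at half the most. Time passes only in rows, so rows that repeat a pose let the fingers close. It gives the time, the measured TCP pose, the force, the opening and the grip force at its end, in the units of the state.
- ctrl.get_obs(): the state, without advancing time (a new reading comes with each control period).
- ctrl.snapshot(name): name is "scene" or "top" or "wrist"; returns a dict with "img" (384x512x3 uint8, red, green, blue), "fx", "fy", "cx", "cy" (pixels), "dist_coeffs" ([k1, k2, p1, p2, k3] as OpenCV has them; the pictures are not rectified), "T" (4x4, takes a point from camera to world coordinates). Camera axes: x right, y up, looking along -z (the intrinsics and any distortion apply to the point x, -y, -z); pixel columns grow to the right and rows downward; lengths in m; the calibration is good to about 2 mm. A picture is of the moment at which its call begins. There is no depth.
- ctrl.close_job(): hands the job in; it is judged then, once.
Trained networks look in a picture, given as the dict that the camera call returned (one of the last four; its "shot" number tells which), for a name from the list of things; names that differ only in an ending like _2 or _b are one class to them, and where a whole thing is asked for, a point or a joint stands for the part that bears it (a point fixed in the world has none). Each returns a list of dicts, best first, with "score" (0 to 1); they miss things now and then, are a little off and sometimes report something else, mostly with a low value. They report only what shows in the picture. A call takes as long as a camera call. They do not tell look-alikes from the thing itself.
- ctrl.search_frame(picture, target): "at" ([column, row] in pixels, amid what is visible of it).
- ctrl.spot_point(picture, target): "at" ([column, row] in pixels: a listed point, or the origin of a listed thing).
The state is a dict: "clock": time; "joint_pos": joint angles; "qvel": joint speeds; "tau": joint torques, N m; "tool_pos": TCP position; "orientation": TCP orientation; "force": force on the tool from outside, world axes, zero at the start; "moment": the same for the moment, N m; "opening": finger opening in m; "gripper_force": force on a finger pad.
Only numpy, scipy, OpenCV 4.12 (cv2) and the standard library are available. Lean on these libraries where they do the work, as an engineer would, in place of code of your own. Each camera call takes 0.05 s, during which the arm holds its last target. There are 200 camera calls.

### The job

Feed the block of dried root into the cutting mill: first slide the mill's shutter fully open by its red grip, then push the root along the feed tray (slide it, do not pick it up), under the clear guard and off the tray's lip so that it drops down the chute onto the rotor, and finally slide the shutter fully shut again and let go. Do not move or upset the jar, the dish or the brush.

Things in the scene. Friction and masses are not known exactly. Their poses are not given: they have to be found in the camera images.
- mill: Benchtop cutting mill, fixed on the bench: ivory chamber, steel feed tray towards the robot, clear guard over the chute; on its left the blue motor (y = 56..242 mm, up to 156 mm high) and grey control box (75 mm high). Highest part: the guard, 304 mm. Origin on the bench below the middle of the tray's lip; x = feed direction (tray to chute), y = mill's left, z up.
- lip (a point): Middle of the tray's lip, the ledge over which the root must go; on the tray surface, 210 mm above the bench; axes as the mill's. The flat tray runs from here 170 mm back (-x) to an open end towards the robot; 106 mm wide inside, between sides 12 mm high.
- chute_mouth (a point): Centre of the open chute mouth, at tray level, 37.5 mm beyond the lip; the mouth is 75 mm along x and 100 mm along y. 92 mm below it lies the dark steel rotor on which the root comes to rest; a steel plate slopes down from beneath the lip to the rotor. Axes as the mill's.
- guard_edge (a point): Middle of the front edge of the clear guard's roof, on its underside: 35 mm before the lip (-x), 90 mm above the tray. The guard is a box of 4 mm sheet from here to 116 mm further on (+x): roof, back, and side cheeks at y = +-56 to +-64 mm; its front is open, so a leaning tool can reach in under the roof. Axes as the mill's.
- shutter (a joint): Travel of the shutter in m: a flat yellow plate just below tray level that closes the chute mouth and slides sideways to the mill's right (-y). 0 = fully shut (stop), 0.100 = fully open (stop). It starts 0 to 20 mm open and stays where it is left; sliding it takes 2 to 3 N.
- shutter_grip (a point): Centre of the shutter's upright red round grip, 16 mm in diameter, 56 mm high, outside the guard on the mill's right; this point is 35 mm above tray level, the grip spans 4 to 60 mm above it. It moves with the shutter: in the mill's frame x = 37.5 mm, y = -95 mm minus the travel. Axes as the mill's.
- root: Sawn block of dried brown root with pale cut ends, about 52 x 35 x 28 mm (x, y, z), 20 to 45 g, lying loose on the feed tray in front of the guard, turned any way about the vertical. Origin at the centre of its underside, x along its length.
- root_mid (a point): Centre of the root block, 14 mm above its underside.
- jar: Bystander: amber glass jar with a white cap, 60 mm in diameter, 110 mm high, standing on the bench to the right of the tray. Origin at the centre of its underside.
- dish: Bystander: white porcelain dish, 90 mm across the rim, 30 mm high, with root slices, on the bench to the front left of the mill. Origin at the centre of its underside.
- brush: Bystander: cleaning brush, 170 mm long, lying on the bench to the right of the mill. Origin at the middle of its underside, x along its length.
There are look-alikes about, which are no part of the job. Of the things like the root, leave any that is blue; of the rest the larger one is meant.

How it is judged:
By the outcome, as a careful person would: the job done as asked, in the order asked, and still so for the second after the job is handed in, with the robot touching nothing.
It also fails if it takes over 64 s, if anything falls off the work surface, if the arm or the gripper's body presses on something with over 40 N, if the wrist force passes 120 N, or if a joint passes its speed limit or range.

## Working session

There is one attempt and no reset: what is moved stays moved. The work goes in short steps, Python scripts to look and compute and a tool call to move; the robot and the scene stay as the last step left them, time stands still between calls to the robot, and variables do not carry over. Pictures are saved under pics/ and viewed, at most 10 in all, crops included, and the job is handed in when it is done.

Besides the shell and the picture viewer there is one more tool, called after "Call:" as name(argument=value, ...) on one line, values as JSON. apply_moves: Moves the arm, as the interface text tells. Its arguments: {"type":"object","properties":{"commands":{"type":"array"}},"required":["commands"]}

```bash
ls; mkdir -p pics; cat > h.py <<'E'
import numpy as np, cv2
from plant import ctrl
def ray(s,px):
    K=np.array([[s['fx'],0,s['cx']],[0,s['fy'],s['cy']],[0,0,1.]])
    u=cv2.undistortPoints(np.array([[px]],float),K,np.array(s['dist_coeffs'],float))[0,0]
    T=np.array(s['T']); d=T[:3,:3]@np.array([u[0],-u[1],-1.]); return T[:3,3],d/np.linalg.norm(d)
def onz(s,px,z):
    o,d=ray(s,px); return o+d*(z-o[2])/d[2]
def proj(s,p):
    K=np.array([[s['fx'],0,s['cx']],[0,s['fy'],s['cy']],[0,0,1.]])
    T=np.array(s['T']); c=T[:3,:3].T@(np.array(p)-T[:3,3])
    return cv2.projectPoints(np.array([[c[0],-c[1],-c[2]]]),np.zeros(3),np.zeros(3),K,np.array(s['dist_coeffs'],float))[0][0,0]
def tri(rs):
    A=sum(np.eye(3)-np.outer(d,d) for o,d in rs); b=sum((np.eye(3)-np.outer(d,d))@o for o,d in rs); return np.linalg.solve(A,b)
def save(s,n): cv2.imwrite('pics/'+n,s['img'][:,:,::-1])
E
python3 - <<'E'
from h import *
np.set_printoptions(precision=4,suppress=True)
print(ctrl.nose_length,ctrl.get_obs())
S={n:ctrl.snapshot(n) for n in("scene","top")}
for n,s in S.items():
    save(s,n+'0.png'); print(n,np.array(s['T']))
Z=dict(lip=.21,chute_mouth=.21,guard_edge=.3,shutter_grip=.245,root=.21,root_mid=.224,jar=0,dish=0,brush=0,mill=0)
for t,z in Z.items():
    for n,s in S.items():
        for r in ctrl.spot_point(s,t)[:4]: print(t,n,round(r['score'],2),np.array(r['at']),onz(s,r['at'],z))
E
cd pics; python3 -c "
import cv2,numpy as np
cv2.imwrite('both.png',cv2.resize(np.vstack([cv2.imread('scene0.png'),cv2.imread('top0.png')]),None,fx=.78,fy=.78))"
```

```text
pics
0.017 {'clock': 0.0, 'joint_pos': array([ 81.8835,  20.5925,   0.6319,  -0.0221, -70.1359, -16.5082]), 'qvel': array([-0.1007, -0.0891,  0.0102,  0.0084, -0.1086,  0.0401]), 'tau': array([  0.003 , -58.272 ,  29.3054,   6.9972,   0.007 ,  -0.0001]), 'tool_pos': array([0.2811, 0.6132, 0.2426]), 'orientation': array([179.9016,  -0.0075, -24.6321]), 'force': array([-0.5387,  0.4835, -0.0558]), 'moment': array([0.0084, 0.0291, 0.0316]), 'gripper_force': 0.0, 'opening': 0.08784531576770879}
scene [[-0.5278  0.6823 -0.506   0.1543]
 [-0.8493 -0.4172  0.3234  0.296 ]
 [ 0.0095  0.6004  0.7996  0.7759]
 [ 0.      0.      0.      1.    ]]
top [[ 0.1477  0.9665 -0.21    0.3044]
 [-0.989   0.1442 -0.0319  0.0379]
 [-0.0006  0.2124  0.9772  1.1556]
 [ 0.      0.      0.      1.    ]]
lip scene 0.8 [219.  179.8] [0.5695 0.1155 0.21  ]
lip top 0.93 [244.6 158.6] [0.5778 0.1098 0.21  ]
chute_mouth scene 0.91 [209.8 168. ] [0.607  0.1168 0.21  ]
guard_edge scene 0.86 [229.8 155.3] [0.5429 0.1007 0.3   ]
guard_edge top 0.75 [246.1 163. ] [0.542 0.098 0.3  ]
shutter_grip scene 0.72 [253.8 132.9] 
[... 672 characters left out ...]
]
root_mid top 0.67 [264.1 256.5] [0.3443 0.0266 0.224 ]
root_mid top 0.64 [247.2 188.4] [0.5002 0.0908 0.224 ]
root_mid top 0.56 [291.8 244.1] [ 0.3826 -0.0339  0.224 ]
jar scene 0.88 [278.4 209.8] [ 0.5544 -0.0363  0.    ]
jar top 0.82 [296.3 197.5] [ 0.5414 -0.0464  0.    ]
dish scene 0.79 [209.1 330.4] [0.3791 0.2589 0.    ]
dish scene 0.4 [210.1 166.2] [0.7806 0.0465 0.    ]
dish top 0.79 [185.7 235. ] [0.3813 0.2619 0.    ]
dish top 0.62 [247.5 188.7] [0.5465 0.1025 0.    ]
dish top 0.52 [247.1 190.4] [0.5412 0.1029 0.    ]
brush scene 0.77 [311.9 200.1] [ 0.5333 -0.1302  0.    ]
brush top 0.72 [327.9 202.2] [ 0.5411 -0.1424  0.    ]
mill scene 0.62 [228.6 233. ] [0.562  0.1089 0.    ]
```

View pics/top0.png

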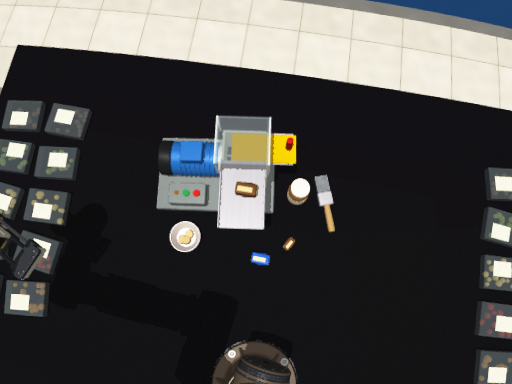

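View pics/scene0.png

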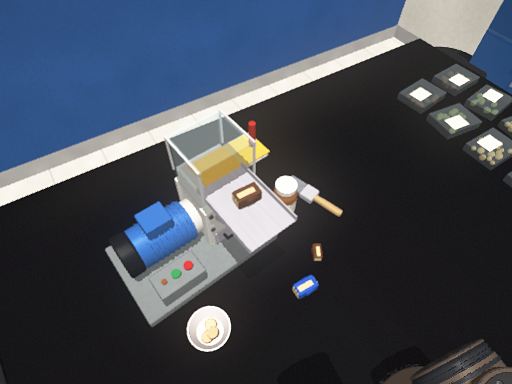

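The top picture shows the mill's tray at about (243,200), with the large brown root at (246,189). The small brown decoy is at (289,243), the blue one at (260,258) and the red grip at (290,143). The guard roof looks hard to get under with a vertical tool, so I'll first check how the arm treats a pose out of reach, up in free space.

Call:
apply_moves(commands=[[[0, 2, 4], 0, 0], [[0, 4, 8], 0, 0], [[0, 7, 10], 0, 0], [[2, 11, 10], 0, 0], [[3, 15, 10], 0, 0], [[4, 19, 10], 0, 0], [[5, 23, 10], 0, 0], [[6, 27, 10], 0, 0], [[6, 30, 10], 0, 0], [[6, 30, 10], 0, 0], [[6, 30, 10], 0, 0]])

```text
clock: 2.02
tool_pos: [0.333, 0.8955, 0.3216]
orientation: [-179.6, -0.2, -24.5]
force: [-0.9, 0.2, -0.1]
opening: 0.0875
gripper_force: 0.0
```

```bash
python3 - <<'E'
import cv2,numpy as np
a=cv2.imread('pics/top0.png')[105:235,150:310]; b=cv2.imread('pics/scene0.png')[105:265,155:315]
cv2.imwrite('pics/z0.png',np.hstack([cv2.resize(a,(390,317),interpolation=2),cv2.resize(b,(400,400),interpolation=2)[:317]])) if 0 else None
cv2.imwrite('pics/z0.png',cv2.resize(a,None,fx=4.6,fy=4.6,interpolation=cv2.INTER_CUBIC))
E
```

```text
(no output)
```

View pics/z0.png

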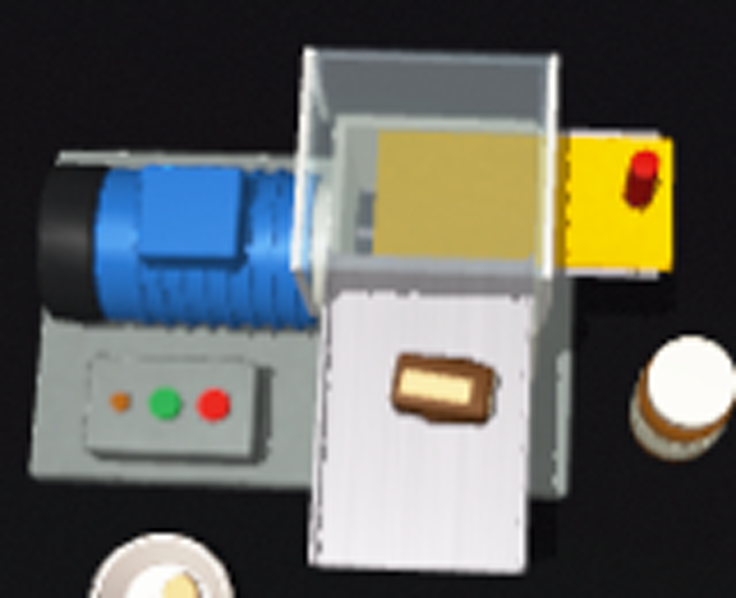

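Call:
apply_moves(commands=[[[1, 4, 0], 0, 0], [[3, 8, 0], 0, 0], [[4, 12, 0], 0, 0], [[5, 16, 0], 0, 0], [[5, 16, 0], 0, 0], [[5, 16, 0], 0, 0]])

```text
clock: 2.52
tool_pos: [0.3418, 0.9334, 0.2852]
orientation: [-176.5, -0.1, -24.6]
force: [0.3, -0.3, -0.8]
opening: 0.0879
gripper_force: 0.0
```

Call:
apply_moves(commands=[[[0, -4, 0], 0, 0], [[-1, -8, 0], 0, 0], [[-2, -12, 0], 0, 0], [[-3, -16, 0], 0, 0], [[-4, -20, 0], 0, 0], [[-5, -24, 0], 0, 0], [[-5, -24, 0], 0, 0], [[-5, -24, 0], 0, 0], [[-5, -24, 0], 0, 0]])

```text
clock: 3.27
tool_pos: [0.2916, 0.6921, 0.2886]
orientation: [-176.3, -0.0, -24.6]
force: [-0.4, 0.3, 0.6]
opening: 0.0877
gripper_force: 0.0
```

```bash
cat > fit.py <<'E'
from h import *
from scipy.optimize import least_squares
np.set_printoptions(precision=4,suppress=True)
S={n:ctrl.snapshot(n) for n in("scene","top")}
obs=[]
L=dict(lip=(0,0,.21),chute_mouth=(.0375,0,.21),guard_edge=(-.035,0,.3),shutter_grip=(.0375,None,.245))
for t,l in L.items():
    for n,s in S.items():
        for r in ctrl.spot_point(s,t)[:1]:
            if r['score']>.5: obs.append((n,l,r['at'],t))
for l,p in [((-.035,.064,.304),(214.6,162.6)),((-.035,-.064,.304),(268.5,163.7)),((.081,.064,.304),(217,115.4)),((.081,-.064,.304),(271,117.4)),((-.17,0,.214),(241,228.3))]: obs.append(('top',l,p,'px'))
def w(v,l):
    y=l[1] if l[1] is not None else -.095-v[3]
    c,s=np.cos(v[2]),np.sin(v[2]); return [v[0]+c*l[0]-s*y,v[1]+s*l[0]+c*y,l[2]]
f=lambda v:np.concatenate([(proj(S[n],w(v,l))-p) for n,l,p,_ in obs])
r=least_squares(f,[.575,.11,.1,.01],loss='soft_l1')
print('mill x y yaw t',r.x[:2],np.degrees(r.x[2]),r.x[3])
for o,e in zip(obs,f(r.x).reshape(-1,2)): print(o[0],o[3],e)
for t in('shutter_grip','root_mid'):
    rs=[]
    for n,s in S.items():
        for q in ctrl.spot_point(s,t)[:4]:
            print(t,n,round(q['score'],2),onz(s,q['at'],.245 if t[0]=='s' else .224))
print('grip world',w(r.x,(.0375,None,.245)))
E
python3 fit.py
```

```text
mill x y yaw t [0.5729 0.1099] 6.529623373415489 0.0160866028723506
scene lip [ 0.2084 -0.1259]
top lip [-1.2622  2.1405]
scene guard_edge [0.385 1.919]
top guard_edge [-0.9498 -2.9649]
scene shutter_grip [-4.0528 -2.326 ]
top shutter_grip [0.4228 2.7755]
top px [-0.6375  0.153 ]
top px [2.2015 0.887 ]
top px [-0.0174 -0.5424]
top px [ 0.9803 -0.8807]
top px [ 0.2974 -0.3232]
shutter_grip scene 0.81 [0.6123 0.0002 0.245 ]
shutter_grip top 0.66 [0.6297 0.0057 0.245 ]
root_mid scene 0.89 [0.2937 0.1071 0.224 ]
root_mid scene 0.72 [0.3121 0.2667 0.224 ]
root_mid scene 0.66 [0.3333 0.0529 0.224 ]
root_mid scene 0.64 [0.5018 0.0987 0.224 ]
root_mid top 0.68 [ 0.3841 -0.0342  0.224 ]
root_mid top 0.63 [0.4954 0.0928 0.224 ]
root_mid top 0.51 [0.3424 0.0299 0.224 ]
grip world [np.float64(0.6227607605042911), np.float64(0.0038091313482216255), 0.245]
```

Call:
apply_moves(commands=[[[0, 0, 4], 0, 0], [[0, -1, 8], 0, 0], [[2, -4, 11], -0.1, 0], [[4, -8, 11], -0.2, 0], [[6, -12, 11], -0.3, 0], [[8, -16, 11], -0.4, 0], [[10, -20, 11], -0.5, 0], [[12, -24, 11], -0.6, 0], [[14, -28, 11], -0.7, 0], [[16, -32, 11], -0.8, 0], [[18, -36, 11], -0.9, 0], [[20, -40, 11], -1.0, 0], [[22, -44, 11], -1.03, 0], [[24, -48, 11], -1.03, 0], [[26, -52, 11], -1.03, 0], [[28, -56, 11], -1.03, 0], [[30, -60, 11], -1.03, 0], [[32, -64, 11], -1.03, 0], [[33, -67, 11], -1.03, 0], [[33, -68.8, 11], -1.03, 0]])

```text
clock: 5.63
tool_pos: [0.6184, 0.0177, 0.395]
orientation: [-176.5, -0.1, -83.6]
force: [0.3, 0.4, -0.2]
opening: 0.0877
gripper_force: 0.0
```

```bash
python3 - <<'E'
from h import *
np.set_printoptions(precision=4,suppress=True)
o=ctrl.get_obs(); print(o['tool_pos'],o['orientation'],o['joint_pos'])
s=ctrl.snapshot('wrist'); save(s,'w1.png'); print(np.array(s['T']))
for t,z in dict(shutter_grip=.245,lip=.21,guard_edge=.3,chute_mouth=.21).items():
    for q in ctrl.spot_point(s,t)[:2]: print(t,round(q['score'],2),q['at'],onz(s,q['at'],z))
E
```

```text
[0.6184 0.0177 0.395 ] [-176.5345   -0.0866  -83.6316] [ 20.2574   9.8557   4.9981   0.9248 -81.7997 -13.9915]
[[-0.992   0.1228 -0.0296  0.6174]
 [-0.1112 -0.96   -0.257  -0.0502]
 [-0.0599 -0.2517  0.966   0.5358]
 [ 0.      0.      0.      1.    ]]
shutter_grip 0.83 [256.2, 166.6] [0.6241 0.0041 0.245 ]
guard_edge 0.77 [339.3, 320.1] [0.5421 0.1096 0.3   ]
chute_mouth 0.37 [258.3, 168.3] [0.6226 0.012  0.21  ]
```

View pics/w1.png

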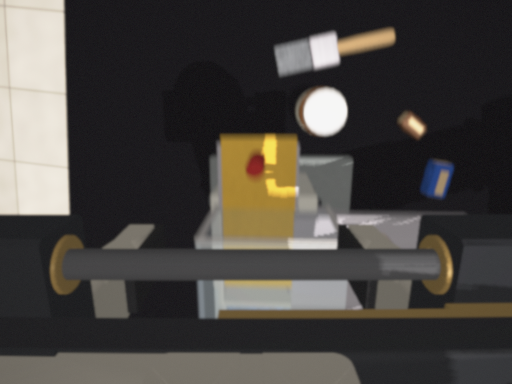

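The wrist picture shows the red grip at (256,165) on the yellow shutter, and measures it at (0.624, 0.004). Next I go down and grip it.

Call:
apply_moves(commands=[[[0.2, 0, 0], 0, 0], [[0.2, 0, -3], 0, 0], [[0.2, 0, -6], 0, 0], [[0.2, 0, -9], 0, 0], [[0.2, 0, -12], 0, 0], [[0.2, 0, -13.4], 0, 0], [[0.2, 0, -13.4], 0, 0.3], [[0.2, 0, -13.4], 0, 0.6], [[0.2, 0, -13.4], 0, 1], [[0.2, 0, -13.4], 0, 1], [[0.2, 0, -13.4], 0, 1], [[0.2, 0, -13.4], 0, 1], [[0.2, 0, -13.4], 0, 1], [[0.2, 0, -13.4], 0, 1]])

```text
clock: 7.05
tool_pos: [0.6196, 0.0195, 0.2614]
orientation: [-176.5, -0.1, -83.6]
force: [0.7, -0.6, -0.0]
opening: 0.0403
gripper_force: 0.0
```

Call:
apply_moves(commands=[[[0.4, 0, 0], 0, 0.4], [[0.4, -0.8, 0], 0, 0.4], [[0.4, -1.5, 0], 0, 0.4], [[0.4, -1.5, 0], 0, 1], [[0.4, -1.5, 0], 0, 1], [[0.4, -1.5, 0], 0, 1], [[0.4, -1.5, 0], 0, 1], [[0.4, -1.5, 0], 0, 1], [[0.4, -1.5, 0], 0, 1]])

```text
clock: 7.8
tool_pos: [0.6235, 0.0047, 0.261]
orientation: [-176.6, -0.1, -83.6]
force: [-0.2, 0.4, -0.6]
opening: 0.0181
gripper_force: 0.2
```

Call:
apply_moves(commands=[[[0, 0, 0], 0, 1], [[0, 0, 0], 0, 1], [[0.11, -1, 0], 0, 1], [[0.23, -2, 0], 0, 1], [[0.34, -3, 0], 0, 1], [[0.46, -4, 0], 0, 1], [[0.57, -5, 0], 0, 1], [[0.68, -6, 0], 0, 1], [[0.8, -7, 0], 0, 1], [[0.86, -7.5, 0], 0, 1], [[0.91, -8, 0], 0, 1], [[0.91, -8, 0], 0, 1]])

```text
clock: 8.8
tool_pos: [0.6332, -0.0772, 0.2611]
orientation: [-176.5, -0.1, -83.7]
force: [5.6, -1.9, -2.7]
opening: 0.0158
gripper_force: 29.9
```

Call:
apply_moves(commands=[[[0, -0.2, 0], 0, 1], [[0, -0.4, 0], 0, 1], [[0, -0.6, 0], 0, 1], [[0, -0.6, 0], 0, 1]])

```text
clock: 9.13
tool_pos: [0.6334, -0.0785, 0.2611]
orientation: [-176.4, 0.2, -83.6]
force: [2.6, 19.1, 1.7]
opening: 0.0157
gripper_force: 30.0
```

Call:
apply_moves(commands=[[[0, 0.4, 0], 0, 1], [[0, 0.4, 0], 0, 0], [[0, 0.4, 0], 0, 0], [[0, 0.4, 0], 0, 0], [[0, 0.4, 0], 0, 0], [[0, 0.4, 2], 0, 0], [[0, 0.4, 5], 0, 0], [[0, 0.4, 9], 0, 0], [[0, 0.4, 13], 0.12, 0], [[0, 0.4, 17], 0.24, 0.2], [[0, 0.4, 19], 0.36, 0.4], [[0, 0.4, 19], 0.48, 0.6], [[0, 0.4, 19], 0.6, 0.8], [[0, 0.4, 19], 0.72, 1], [[0, 0.4, 19], 0.84, 1], [[0, 0.4, 19], 0.96, 1], [[0, 0.4, 19], 1.08, 1], [[0, 0.4, 19], 1.2, 1], [[0, 0.4, 19], 1.32, 1], [[0, 0.4, 19], 1.41, 1]])

```text
clock: 10.8
tool_pos: [0.6323, -0.0781, 0.4509]
orientation: [-176.6, -0.1, -2.5]
force: [0.0, -0.0, 0.1]
opening: 0.0094
gripper_force: 0.0
```

Call:
apply_moves(commands=[[[4, -0.5, 0], 0, 1], [[8, -1, 0], 0, 1], [[12, -1.4, 0], 0, 1], [[16, -1.8, 0], 0, 1], [[20, -2.3, 0], 0, 1], [[24, -2.8, 0], 0, 1], [[28, -3.2, 0], 0, 1], [[32, -3.7, 0], 0, 1], [[36, -4.1, 0], 0, 1], [[40, -4.6, 0], 0, 1], [[44, -5, 0], 0, 1], [[48, -5.5, 0], 0, 1], [[52, -6, 0], 0, 1], [[56, -6.5, 0], 0, 1], [[60, -6.9, 0], 0, 1], [[64, -7.4, 0], 0, 1], [[68, -7.8, 0], 0, 1], [[72, -8.3, 0], 0, 1], [[76, -8.7, 0], 0, 1], [[80, -9.2, 0], 0, 1]])

```text
clock: 12.47
tool_pos: [0.9602, -0.1093, 0.3177]
orientation: [-176.9, -2.2, -3.0]
force: [-0.0, 0.6, -0.2]
opening: 0.0005
gripper_force: 0.0
```

```bash
cat > st.py <<'E'
from h import *
from scipy.spatial.transform import Rotation as R
np.set_printoptions(precision=4,suppress=True)
o=ctrl.get_obs(); M=R.from_euler('xyz',o['orientation'],degrees=True).as_matrix()
z=M[:,2]; print(o['clock'],o['tool_pos'],o['orientation'],'lean',np.degrees(np.arccos(-z[2])),'az',np.degrees(np.arctan2(z[1],z[0])),'toolx',np.degrees(np.arctan2(M[1,0],M[0,0])),'tooly',M[:,1],'tip',o['tool_pos']+.017*z,'J',o['joint_pos'])
E
python3 st.py
```

```text
12.4667 [ 0.9602 -0.1093  0.3177] [-176.9018   -2.2155   -2.9759] lean 3.808222692129733 az 51.48882695522541 toolx -2.975927495472134 tooly [-0.0498 -0.9973 -0.054 ] tip [ 0.9609 -0.1084  0.3007] J [   3.8692   54.3571   71.6535   -2.9075 -104.7093   82.4129]
```

Call:
apply_moves(commands=[[[70, -8, 15], 0, 1]])

```text
clock: 12.55
tool_pos: [0.9732, -0.1104, 0.3122]
orientation: [-177.2, -3.8, -3.1]
force: [0.7, 0.0, -0.3]
opening: 0.0007
gripper_force: 0.0
```

Call:
apply_moves(commands=[[[70, -8, 15], 0, 1]])

```text
clock: 12.63
tool_pos: [0.9873, -0.1114, 0.3081]
orientation: [-177.4, -5.5, -3.1]
force: [0.3, 0.4, 0.8]
opening: 0.0001
gripper_force: 0.0
```

Call:
apply_moves(commands=[[[70, -8, 15], 0, 1], [[70, -8, 15], 0, 1]])

```text
clock: 12.8
tool_pos: [1.0075, -0.1122, 0.2974]
orientation: [-177.8, -7.7, -3.2]
force: [0.4, -0.2, 0.1]
opening: 0.0003
gripper_force: 0.0
```

Call:
apply_moves(commands=[[[70, -8, 15], 0, 1], [[70, -8, 15], 0, 1], [[70, -8, 15], 0, 1], [[70, -8, 15], 0, 1]])

```text
clock: 13.13
tool_pos: [1.0333, -0.1129, 0.2722]
orientation: [-178.1, -9.8, -3.3]
force: [-0.6, -0.9, 1.4]
opening: 0.0005
gripper_force: 0.0
```

```bash
python3 st.py
```

```text
13.1333 [ 1.0333 -0.1129  0.2722] [-178.0721   -9.7994   -3.3101] lean 9.985383957789576 az 7.876931260797543 toolx -3.310125214454188 tooly [-0.052  -0.9981 -0.0332] tip [ 1.0363 -0.1125  0.2555] J [  4.1702  57.8261  71.6422  -0.6438 -93.8509  82.5857]
```

Call:
apply_moves(commands=[[[70, -8, 25], 0, 1]])

```text
clock: 13.22
tool_pos: [1.0441, -0.1138, 0.2718]
orientation: [-178.3, -11.3, -3.4]
force: [-0.1, 0.2, -0.6]
opening: 0.0003
gripper_force: 0.0
```

Call:
apply_moves(commands=[[[70, -8, 25], 0, 1]])

```text
clock: 13.3
tool_pos: [1.0561, -0.1148, 0.2751]
orientation: [-178.6, -13.3, -3.4]
force: [-0.0, 0.1, 0.1]
opening: 0.0007
gripper_force: 0.0
```

Call:
apply_moves(commands=[[[70, -8, 25], 0, 1]])

```text
clock: 13.38
tool_pos: [1.0677, -0.1158, 0.2779]
orientation: [-178.9, -15.1, -3.5]
force: [-0.3, -0.2, 0.3]
opening: 0.0005
gripper_force: 0.0
```

Call:
apply_moves(commands=[[[70, -8, 25], 0, 1]])

```text
clock: 13.47
tool_pos: [1.0792, -0.1165, 0.2801]
orientation: [-179.1, -16.9, -3.5]
force: [-0.7, -0.2, 0.9]
opening: 0.0001
gripper_force: 0.0
```

Call:
apply_moves(commands=[[[70, -8, 25], 0, 1]])

```text
clock: 13.55
tool_pos: [1.0907, -0.1174, 0.2821]
orientation: [-179.4, -18.6, -3.5]
force: [0.2, -0.4, 0.2]
opening: 0.0005
gripper_force: 0.0
```

Call:
apply_moves(commands=[[[70, -8, 25], 0, 1]])

```text
clock: 13.63
tool_pos: [1.1022, -0.1183, 0.2841]
orientation: [-179.6, -20.4, -3.5]
force: [-0.3, 0.3, 1.2]
opening: 0.0007
gripper_force: 0.0
```

Call:
apply_moves(commands=[[[70, -8, 25], 0, 1]])

```text
clock: 13.72
tool_pos: [1.1136, -0.1193, 0.2862]
orientation: [-179.9, -22.1, -3.5]
force: [-1.4, 0.2, -0.7]
opening: 0.0007
gripper_force: 0.0
```

Call:
apply_moves(commands=[[[70, -8, 25], 0, 1]])

```text
clock: 13.8
tool_pos: [1.1251, -0.1202, 0.2882]
orientation: [179.8, -23.8, -3.5]
force: [-0.2, -0.1, 1.2]
opening: 0.0009
gripper_force: 0.0
```

Call:
apply_moves(commands=[[[70, -8, 25], 0, 1]])

```text
clock: 13.88
tool_pos: [1.1365, -0.1212, 0.2904]
orientation: [179.6, -25.6, -3.5]
force: [-0.5, -0.1, 0.2]
opening: 0.0008
gripper_force: 0.0
```

Call:
apply_moves(commands=[[[70, -8, 25], 0, 1]])

```text
clock: 13.97
tool_pos: [1.1479, -0.1221, 0.2927]
orientation: [179.3, -27.3, -3.5]
force: [-0.2, -0.2, -0.2]
opening: 0.0001
gripper_force: 0.0
```

```bash
python3 st.py
```

```text
13.9667 [ 1.1479 -0.1221  0.2927] [179.2809 -27.342   -3.5115] lean 27.350744047499997 az -5.076714049548042 toolx -3.5114893390498594 tooly [-0.067  -0.9977  0.0111] tip [ 1.1557 -0.1228  0.2776] J [  4.9088  59.727   71.6527   4.7314 -74.9793  81.2733]
```

Call:
apply_moves(commands=[[[70, -3, 27], 0, 1]])

```text
clock: 14.05
tool_pos: [1.159, -0.1211, 0.2957]
orientation: [179.0, -29.1, -3.5]
force: [-0.1, 0.1, 0.4]
opening: 0.0004
gripper_force: 0.0
```

Call:
apply_moves(commands=[[[70, -3, 27], 0, 1]])

```text
clock: 14.13
tool_pos: [1.1701, -0.119, 0.2992]
orientation: [178.7, -30.8, -3.5]
force: [-0.2, 0.2, 0.4]
opening: 0.0004
gripper_force: 0.0
```

Call:
apply_moves(commands=[[[70, -3, 27], 0, 1]])

```text
clock: 14.22
tool_pos: [1.1811, -0.1171, 0.3028]
orientation: [178.4, -32.6, -3.4]
force: [-0.7, -0.0, -0.2]
opening: 0.0003
gripper_force: 0.0
```

Call:
apply_moves(commands=[[[70, -3, 27], 0, 1]])

```text
clock: 14.3
tool_pos: [1.192, -0.1155, 0.3063]
orientation: [178.2, -34.3, -3.3]
force: [0.7, -0.7, 0.4]
opening: 0.0009
gripper_force: 0.0
```

Call:
apply_moves(commands=[[[70, -3, 27], 0, 1]])

```text
clock: 14.38
tool_pos: [1.2027, -0.1139, 0.3099]
orientation: [177.9, -36.0, -3.3]
force: [-0.0, -0.6, -0.0]
opening: 0.0005
gripper_force: 0.0
```

Call:
apply_moves(commands=[[[70, -3, 27], 0, 1]])

```text
clock: 14.47
tool_pos: [1.2133, -0.1125, 0.3134]
orientation: [177.6, -37.7, -3.2]
force: [0.2, -0.5, 0.8]
opening: 0.0005
gripper_force: 0.0
```

Call:
apply_moves(commands=[[[70, -3, 27], 0, 1]])

```text
clock: 14.55
tool_pos: [1.2236, -0.1111, 0.3169]
orientation: [177.3, -39.5, -3.1]
force: [0.3, 0.1, 0.6]
opening: 0.0002
gripper_force: 0.0
```

Call:
apply_moves(commands=[[[70, -3, 27], 0, 1]])

```text
clock: 14.63
tool_pos: [1.2339, -0.1098, 0.3205]
orientation: [177.0, -41.2, -3.0]
force: [-0.6, -0.2, -0.6]
opening: 0.0005
gripper_force: 0.0
```

Call:
apply_moves(commands=[[[70, -3, 27], 0, 1]])

```text
clock: 14.72
tool_pos: [1.2439, -0.1085, 0.3241]
orientation: [176.6, -42.9, -2.8]
force: [0.1, 0.1, -0.5]
opening: 0.0005
gripper_force: 0.0
```

Call:
apply_moves(commands=[[[70, -3, 27], 0, 1]])

```text
clock: 14.8
tool_pos: [1.2536, -0.1072, 0.3278]
orientation: [176.3, -44.5, -2.7]
force: [0.4, 0.1, -1.0]
opening: 0.001
gripper_force: 0.0
```

Call:
apply_moves(commands=[[[70, -3, 27], 0, 1]])

```text
clock: 14.88
tool_pos: [1.2632, -0.106, 0.3315]
orientation: [176.0, -46.2, -2.5]
force: [0.1, 0.1, -0.1]
opening: 0.0006
gripper_force: 0.0
```

```bash
python3 st.py
```

```text
14.8833 [ 1.2632 -0.106   0.3315] [175.9612 -46.2193  -2.5297] lean 46.355460943422244 az -8.115090465291148 toolx -2.529670873666897 tooly [-0.0948 -0.9943  0.0487] tip [ 1.2754 -0.1078  0.3198] J [  6.7447  63.267   71.6522  13.3042 -53.7499  75.5243]
```

Call:
apply_moves(commands=[[[-4, 0, 0], 0, 1], [[-8, 1, 1], 0, 1], [[-12, 2, 2.5], 0, 1], [[-16, 3, 4], 0, 1], [[-19.5, 4, 6], 0, 1], [[-23, 5, 8], 0, 1], [[-26.5, 6, 10], 0, 1], [[-30, 7, 12], 0, 1], [[-34, 8, 12], 0, 1], [[-38, 9, 12], 0, 1], [[-42, 10, 12], 0, 1], [[-46, 11, 12], 0, 1], [[-50, 12, 12], 0.05, 1], [[-54, 13, 12], 0.1, 1], [[-58, 14, 12], 0.15, 1], [[-62, 15, 12], 0.22, 1], [[-65, 16, 12], 0.22, 1], [[-67, 16.5, 12], 0.22, 1], [[-67, 16.5, 12], 0.22, 1]])

```text
clock: 16.47
tool_pos: [0.589, 0.0579, 0.453]
orientation: [176.0, -46.3, 10.0]
force: [-0.2, -0.9, -0.7]
opening: 0.0003
gripper_force: 0.0
```

```bash
python3 st.py
```

```text
16.4667 [0.589  0.0579 0.453 ] [176.0277 -46.3479   9.9966] lean 46.479023426345194 az 4.514478128082304 toolx 9.996572001305182 tooly [ 0.1238 -0.9912  0.0478] tip [0.6013 0.0589 0.4413] J [ 31.8652 -17.1734 -41.3794  42.4662 -29.5668  35.6534]
```

Call:
apply_moves(commands=[[[-4, 0.7, 0], 0, 1], [[-8, 1.4, 0], 0, 1], [[-12, 2.1, -1], 0, 1], [[-15.6, 2.8, -3], 0, 1], [[-15.6, 2.8, -6], 0, 1], [[-15.6, 2.8, -9], 0, 1], [[-15.6, 2.8, -12], 0, 1], [[-15.6, 2.8, -12], 0, 1]])

```text
clock: 17.13
tool_pos: [0.4495, 0.0893, 0.3706]
orientation: [176.4, -43.5, 9.9]
force: [-0.2, 0.1, -1.5]
opening: 0.0005
gripper_force: 0.0
```

```bash
python3 st.py; cat > v.py <<'E'
import sys
from h import *
S={n:ctrl.snapshot(n) for n in("top","wrist")}
a=S['top']['img'][95:245,150:350]; 
im=np.hstack([cv2.resize(a,(400,300),interpolation=cv2.INTER_CUBIC),cv2.resize(S['wrist']['img'],(400,300))])[:,:,::-1]
cv2.imwrite('pics/'+sys.argv[1],im)
for n,s in S.items():
    for q in ctrl.spot_point(s,'root_mid')[:4]: print(n,round(q['score'],2),q['at'],onz(s,q['at'],.224))
E
python3 v.py v1.png
```

```text
17.1333 [0.4495 0.0893 0.3706] [176.4433 -43.4668   9.8553] lean 43.583051691358506 az 4.692618879861044 toolx 9.855317725393402 tooly [ 0.1288 -0.9906  0.045 ] tip [0.4611 0.0902 0.3583] J [ 53.8861 -30.4308 -58.2308  50.4682 -42.5768  12.0059]
top 0.64 [263.0, 258.1] [0.3402676 0.0286613 0.224    ]
top 0.45 [245.4, 186.1] [0.50521717 0.09601685 0.224     ]
top 0.4 [289.7, 246.4] [ 0.37655688 -0.02973731  0.224     ]
wrist 0.45 [246.5, 252.4] [0.49987458 0.09255893 0.224     ]
```

View pics/v1.png

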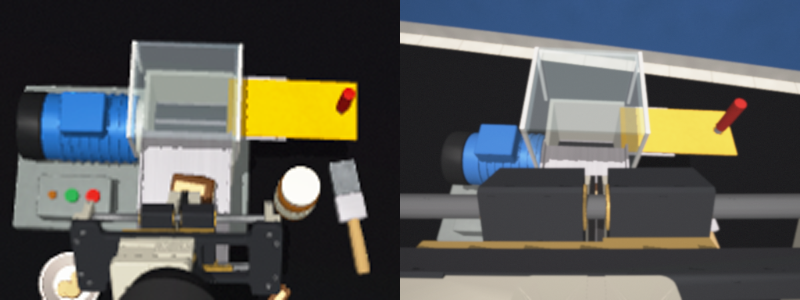

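The left half (top view) shows the shutter fully open with the grip at (345,98), and the root at (192,187) ahead of the fingers. The arm is at J3's limit here, so I'll see how low the tool can go a bit further forward.

Call:
apply_moves(commands=[[[2, 0, 0], 0, 1], [[4, 0, -3], 0, 1], [[4, 0, -6], 0, 1], [[4, 0, -9], 0, 1], [[4, 0, -10], 0, 1], [[4, 0, -10], 0, 1]])

```text
clock: 17.83
tool_pos: [0.5103, 0.0891, 0.3215]
orientation: [176.9, -40.4, 9.5]
force: [-0.5, -0.2, 0.7]
opening: 0.0005
gripper_force: 0.0
```

```bash
python3 st.py
```

```text
17.8333 [0.5103 0.0891 0.3215] [176.9129 -40.389    9.5446] lean 40.486646424597325 az 4.7866962556941886 toolx 9.54455709775283 tooly [ 0.1312 -0.9905  0.041 ] tip [0.5213 0.09   0.3085] J [ 36.7367 -18.9257 -58.2116  55.0831 -24.7721  15.7986]
```

```bash
cat > kin.py <<'E'
import numpy as np
from scipy.optimize import least_squares
from scipy.spatial.transform import Rotation as R
D=[([81.8835,20.5925,.6319,-.0221,-70.1359,-16.5082],[.2811,.6132,.2426],[179.9016,-.0075,-24.6321]),
([20.2574,9.8557,4.9981,.9248,-81.7997,-13.9915],[.6184,.0177,.395],[-176.5345,-.0866,-83.6316]),
([3.8692,54.3571,71.6535,-2.9075,-104.7093,82.4129],[.9602,-.1093,.3177],[-176.9018,-2.2155,-2.9759]),
([4.1702,57.8261,71.6422,-.6438,-93.8509,82.5857],[1.0333,-.1129,.2722],[-178.0721,-9.7994,-3.3101]),
([4.9088,59.727,71.6527,4.7314,-74.9793,81.2733],[1.1479,-.1221,.2927],[179.2809,-27.342,-3.5115]),
([6.7447,63.267,71.6522,13.3042,-53.7499,75.5243],[1.2632,-.106,.3315],[175.9612,-46.2193,-2.5297]),
([31.8652,-17.1734,-41.3794,42.4662,-29.5668,35.6534],[.589,.0579,.453],[176.0277,-46.3479,9.9966]),
([53.8861,-30.4308,-58.2308,50.4682,-42.5768,12.0059],[.4495,.0893,.3706],[176.4433,-43.4668,9.8553]),
([36.7367,-18.9257,-58.2116,55.0831,-24.7721,15.7986],[.5103,.0891,.3215],[176.9129,-40.389,9.5446])]
def r(ax,a): return R.from_euler(ax,a,degrees=True).as_matrix()
def fk(q,p,s4,s6):
    h,a1,d1,L1,e,L2,d2,L3,o6,d3=p
    A=r('z',q[0]); x=A@[a1,d1,h]; A=A@r('y',q[1]); x=x+A@[0,0,L1]; A=A@r('y',-q[2]); x=x+A@[L2,0,e]
    A=A@r('x',s4*q[3]); x=x+A@[0,d2,0]; A=A@r('y',-q[4]); x=x+A@[L3,0,d3]; A=A@r('x',s6*q[5]+o6*57.3)
    return x,A@r('y',90)
def res(p,s4,s6):
    o=[]
    for q,x,e in D:
        X,A=fk(q,p,s4,s6); o+=list(X-x)+list(.3*(R.from_matrix(A).inv()*R.from_euler('xyz',e,degrees=True)).as_rotvec())
    return np.array(o)
best=None
for s4 in(1,-1):
    for s6 in(1,-1):
        for o6 in(0,1.57,-1.57,3.14):
            f=least_squares(res,[.4,0,-.1,.5,0,.5,-.1,.25,o6,0],args=(s4,s6))
            if best is None or f.cost<best[0]: best=(f.cost,f.x,s4,s6)
if __name__=='__main__':
    np.set_printoptions(precision=4,suppress=True); print(best, np.abs(res(*best[1:])).max())
LO=np.array([-176,-82,-58.2,-173.8,-174.7,-.11*0-173.6]);HI=np.array([176,121.7,71.7,95.5,-.2,173.6])
LO[4]=-174.7
def ik(x,M,seeds):
    b=None
    for q0 in seeds:
        g=lambda q:(lambda X,A:np.r_[X-x,.3*R.from_matrix(A.T@M).as_rotvec()])(*fk(q,*best[1:]))
        f=least_squares(g,np.clip(q0,LO+.1,HI-.1),bounds=(LO,HI),x_scale=50)
        if b is None or f.cost<b[0]: b=(f.cost,f.x)
    return np.sqrt(2*b[0]),b[1]
E
python3 kin.py
```

```text
(np.float64(7.598622483016857e-09), array([ 0.1988,  0.0001, -0.    ,  0.6016,  0.    ,  0.4636, -0.1918,
        0.361 , -1.5707, -0.    ]), -1, -1) 4.0005892461669745e-05
```

```bash
cat > map.py <<'E'
from kin import *
rng=np.random.default_rng(0)
seeds=[d[0] for d in D[:1]+D[6:]]+[[60,-30,-50,-100,-60,0],[-20,0,-50,-120,-40,60],[0,0,-40,-60,-60,100]]
yaw=6.5
def pose(th,mx,tz,az=0,my=-.0075):
    z=r('z',yaw+az)@np.array([np.sin(np.radians(th)),0,-np.cos(np.radians(th))])
    tip=np.array([.573,.11,0])+r('z',yaw)@np.array([mx,my,tz])
    M=r('z',yaw+az)@r('y',-th)@r('x',180)
    return tip-.017*z,M
if __name__=='__main__':
  for az in(-30,0,30):
    for th in(20,30,35,40,45,50):
        out=[]
        for mx in(-.11,-.08,-.05,-.02):
            e,q=ik(*pose(th,mx,.221,az),seeds); out.append('%.3f'%e)
        print(az,th,out,np.round(q))
E
python3 map.py
```

```text
-30 20 ['0.000', '0.000', '0.000', '0.000'] [ 41.   1. -37.  26. -46.   8.]
-30 30 ['0.000', '0.000', '0.000', '0.000'] [ 43.  -1. -50.  47. -39. -13.]
-30 35 ['0.012', '0.005', '0.000', '0.000'] [ 42.  -2. -55.  60. -37. -24.]
-30 40 ['0.031', '0.023', '0.015', '0.005'] [ 40.  -2. -58.  70. -37. -33.]
-30 45 ['0.048', '0.041', '0.032', '0.023'] [ 42.  -1. -58.  73. -41. -38.]
-30 50 ['0.065', '0.057', '0.049', '0.039'] [ 43.   1. -58.  76. -45. -42.]
0 20 ['0.000', '0.000', '0.000', '0.000'] [ 37.  -2. -37.  16. -38.  49.]
0 30 ['0.006', '0.000', '0.000', '0.000'] [ 35.  -6. -52.  40. -22.  27.]
0 35 ['0.029', '0.022', '0.015', '0.008'] [ 29.  -8. -58.  58. -14.  14.]
0 40 ['0.051', '0.044', '0.038', '0.032'] [ 28.  -8. -58.  59. -13.  14.]
0 45 ['0.074', '0.067', '0.061', '0.055'] [ 27.  -9. -58.  60. -12.  14.]
0 50 ['0.064', '0.061', '0.058', '0.056'] [ 11.  -5. -36. -87.  -0. 174.]
30 20 ['0.000', '0.000', '0.000', '0.000'] [ 28.   0. -27.  -4. -43. 101.]
30 30 ['0.000', '0.000', '0.000', '0.000'] [ 26.  -3. -32. -10. -32. 107.]
30 35 ['0.000', '0.000', '0.000', '0.000'] [ 25.  -5. -34. -15. -27. 113.]
30 40 ['0.000', '0.000', '0.000', '0.000'] [ 22.  -5. -34. -23. -24. 122.]
30 45 ['0.000', '0.000', '0.000', '0.000'] [ 17.  -5. -32. -36. -24. 137.]
30 50 ['0.000', '0.000', '0.000', '0.000'] [  9.  -5. -30. -51. -27. 156.]
```

```bash
python3 - <<'E'
from map import *
seeds+=[[17,-5,-32,-36,-24,-40],[9,-5,-30,-51,-27,-24],[11,-5,-36,-87,-5,-6]]
for fl in(0,180):
  for az in(0,10,15,20):
    for th in(35,40,45):
        out=[]
        for mx in(-.12,-.07,-.02):
            x,M=pose(th,mx,.221,az); e,q=ik(x,M@r('z',fl),seeds); out+=['%.3f'%e]
        print(fl,az,th,out,np.round(q))
E
```

```text
0 0 35 ['0.031', '0.019', '0.008'] [ 29.  -8. -58.  58. -14.  14.]
0 0 40 ['0.054', '0.042', '0.032'] [ 28.  -8. -58.  59. -13.  14.]
0 0 45 ['0.076', '0.065', '0.055'] [ 27.  -9. -58.  60. -12.  14.]
0 10 35 ['0.022', '0.010', '0.000'] [ 27.  -8. -58.  50.  -8.  32.]
0 10 40 ['0.041', '0.030', '0.021'] [ 26.  -9. -58.  46.  -5.  36.]
0 10 45 ['0.059', '0.048', '0.041'] [ 25.  -9. -58.  39.  -1.  44.]
0 15 35 ['0.014', '0.002', '0.000'] [ 31.  -8. -54.  30. -11.  52.]
0 15 40 ['0.031', '0.019', '0.012'] [ 26.  -8. -58.  40.  -2.  46.]
0 15 45 ['0.045', '0.034', '0.028'] [ 28.  -9. -56.  24.  -0.  62.]
0 20 35 ['0.005', '0.000', '0.000'] [ 32.  -7. -47.  12. -16.  74.]
0 20 40 ['0.019', '0.007', '0.000'] [ 27.  -8. -58.  33.  -1.  56.]
0 20 45 ['0.029', '0.018', '0.012'] [ 29.  -8. -54.  12.  -0.  76.]
180 0 35 ['0.031', '0.019', '0.008'] [  29.   -8.  -58.   58.  -14. -166.]
180 0 40 ['0.054', '0.042', '0.032'] [  28.   -8.  -58.   59.  -13. -166.]
180 0 45 ['0.074', '0.065', '0.055'] [  27.   -9.  -58.   60.  -12. -166.]
180 10 35 ['0.022', '0.010', '0.000'] [  27.   -8.  -58.   50.   -8. -148.]
180 10 40 ['0.041', '0.030', '0.021'] [  26.   -9.  -58.   46.   -5. -144.]
180 10 45 ['0.059', '0.048', '0.041'] [  25.   -9.  -58.   39.   -1. -136.]
180 15 35 ['0.014', '0.002', '0.000'] [  31.   -8.  -54.   30.  -11. -128.]
180 15 40 ['0.031', '0.019', '0.012'] [  26.   -8.  -58.   40.   -2. -134.]
180 15 45 ['0.045', '0.034', '0.028'] [  28.   -9.  -56.   24.   -0. -118.]
180 20 35 ['0.005', '0.000', '0.000'] [  32.   -7.  -47.   12.  -16. -106.]
180 20 40 ['0.019', '0.007', '0.000'] [  27.   -8.  -58.   33.   -1. -124.]
180 20 45 ['0.029', '0.018', '0.012'] [  29.   -8.  -54.   12.   -0. -104.]
```

```bash
python3 - <<'E'
from map import *
for az in(0,8):
 for th in(28,29,30,31,32,33,34):
  print(az,th,['%.4f'%ik(*pose(th,mx,.222,az),seeds[:4])[0] for mx in(-.11,-.10,-.09,-.08,-.07,-.05,-.035)])
E
```

```text
0 28 ['0.0000', '0.0000', '0.0000', '0.0000', '0.0000', '0.0000', '0.0000']
0 29 ['0.0014', '0.0000', '0.0000', '0.0000', '0.0000', '0.0000', '0.0000']
0 30 ['0.0059', '0.0034', '0.0009', '0.0000', '0.0000', '0.0000', '0.0000']
0 31 ['0.0104', '0.0079', '0.0055', '0.0030', '0.0007', '0.0000', '0.0000']
0 32 ['0.0149', '0.0124', '0.0100', '0.0076', '0.0052', '0.0006', '0.0000']
0 33 ['0.0194', '0.0170', '0.0145', '0.0121', '0.0098', '0.0052', '0.0019']
0 34 ['0.0240', '0.0215', '0.0191', '0.0167', '0.0143', '0.0098', '0.0065']
8 28 ['0.0000', '0.0000', '0.0000', '0.0000', '0.0000', '0.0000', '0.0000']
8 29 ['0.0000', '0.0000', '0.0000', '0.0000', '0.0000', '0.0000', '0.0000']
8 30 ['0.0005', '0.0000', '0.0000', '0.0000', '0.0000', '0.0000', '0.0000']
8 31 ['0.0047', '0.0022', '0.0000', '0.0000', '0.0000', '0.0000', '0.0000']
8 32 ['0.0089', '0.0064', '0.0040', '0.0016', '0.0000', '0.0000', '0.0000']
8 33 ['0.0131', '0.0106', '0.0082', '0.0058', '0.0036', '0.0000', '0.0000']
8 34 ['0.0173', '0.0148', '0.0124', '0.0101', '0.0078', '0.0036', '0.0007']
```

Call:
apply_moves(commands=[[[-70, 0, 0], 0, 1]])

```text
clock: 17.92
tool_pos: [0.4805, 0.086, 0.3282]
orientation: [176.8, -39.7, 9.0]
force: [-1.1, 2.2, 3.4]
opening: 0.0004
gripper_force: 0.0
```

Call:
apply_moves(commands=[[[-70, 0, 0], 0, 1]])

```text
clock: 18.0
tool_pos: [0.4491, 0.0874, 0.3373]
orientation: [176.9, -39.3, 9.1]
force: [-0.1, 2.1, 0.7]
opening: 0.0006
gripper_force: 0.0
```

Call:
apply_moves(commands=[[[-70, 0, 0], 0, 1]])

```text
clock: 18.08
tool_pos: [0.4246, 0.0908, 0.3449]
orientation: [177.1, -39.2, 9.1]
force: [-0.9, 0.8, 1.3]
opening: 0.0003
gripper_force: 0.0
```

```bash
python3 st.py
```

```text
18.0833 [0.4246 0.0908 0.3449] [177.125  -39.2103   9.1393] lean 39.2986366010111 az 4.597229735006988 toolx 9.13927907208187 tooly [ 0.1273 -0.9911  0.0389] tip [0.4354 0.0916 0.3317] J [ 60.9351 -31.6891 -58.1802  44.5234 -48.7464  11.2685]
```

Call:
apply_moves(commands=[[[0, 0, -30], 0, 1]])

```text
clock: 18.17
tool_pos: [0.4285, 0.1044, 0.3351]
orientation: [178.0, -38.3, 10.6]
force: [-0.0, 1.3, 2.9]
opening: 0.0003
gripper_force: 0.0
```

Call:
apply_moves(commands=[[[-10, 0, -30], 0, 1]])

```text
clock: 18.25
tool_pos: [0.4294, 0.1038, 0.3156]
orientation: [178.2, -36.0, 10.0]
force: [0.7, 0.2, -0.8]
opening: 0.0007
gripper_force: 0.0
```

Call:
apply_moves(commands=[[[-10, 0, -30], 0, 1]])

```text
clock: 18.33
tool_pos: [0.4275, 0.1017, 0.2984]
orientation: [178.2, -33.9, 9.5]
force: [0.6, -1.0, -0.1]
opening: -0.0001
gripper_force: 0.0
```

```bash
python3 st.py
```

```text
18.3333 [0.4275 0.1017 0.2984] [178.1592 -33.8737   9.4906] lean 33.91770013434806 az 6.1905077032748315 toolx 9.490628584057658 tooly [ 0.1471 -0.9888  0.0267] tip [0.4369 0.1027 0.2843] J [ 57.1536 -26.507  -58.1903  39.726  -42.6999  15.664 ]
```

Call:
apply_moves(commands=[[[1.7, -0.6, 0], -0.03, 1], [[3.4, -1.2, -2], -0.03, 1], [[3.4, -1.2, -4], -0.03, 1], [[3.4, -1.2, -6.1], -0.03, 1], [[3.4, -1.2, -6.1], -0.03, 1]])

```text
clock: 18.75
tool_pos: [0.4747, 0.0863, 0.2574]
orientation: [178.1, -31.6, 7.3]
force: [-0.2, -0.4, -0.4]
opening: 0.0003
gripper_force: 0.0
```

```bash
python3 st.py
```

```text
18.75 [0.4747 0.0863 0.2574] [178.1398 -31.6357   7.3326] lean 31.684688723464312 az 3.7893340438580614 toolx 7.332625961594795 tooly [ 0.1107 -0.9935  0.0276] tip [0.4836 0.0869 0.243 ] J [ 43.3929 -16.8922 -58.2253  42.0129 -30.0178  19.9147]
```

Call:
apply_moves(commands=[[[-4, 0, 0], 0, 1], [[-4, 0, 0], 0, 1]])

```text
clock: 18.92
tool_pos: [0.4369, 0.0871, 0.2708]
orientation: [178.4, -31.1, 7.4]
force: [0.2, 0.7, 0.8]
opening: 0.0004
gripper_force: 0.0
```

Call:
apply_moves(commands=[[[0, 0.3, -3], 0, 1]])

```text
clock: 19.0
tool_pos: [0.446, 0.093, 0.2578]
orientation: [178.9, -30.2, 7.4]
force: [0.6, 1.5, 1.2]
opening: 0.0006
gripper_force: 0.0
```

```bash
python3 st.py
```

```text
19.0 [0.446  0.093  0.2578] [178.9044 -30.1892   7.4318] lean 30.20723383580767 az 5.253956039600228 toolx 7.431845042773171 tooly [ 0.1198 -0.9927  0.0165] tip [0.4545 0.0938 0.2431] J [ 49.5541 -20.1102 -58.163   37.4625 -35.2904  19.7149]
```

Call:
apply_moves(commands=[[[0.5, -0.3, -1], 0, 1], [[0.5, -0.3, -2.1], 0, 1], [[0.5, -0.3, -2.1], 0, 1]])

```text
clock: 19.25
tool_pos: [0.4567, 0.088, 0.2409]
orientation: [178.7, -28.9, 7.3]
force: [0.8, 0.4, 0.3]
opening: 0.0004
gripper_force: 0.0
```

```bash
python3 st.py; python3 v.py v2.png
```

```text
19.25 [0.4567 0.088  0.2409] [178.6712 -28.9486   7.271 ] lean 28.97646918466915 az 4.527316071310688 toolx 7.270991032955374 tooly [ 0.1154 -0.9931  0.0203] tip [0.4649 0.0887 0.226 ] J [ 46.189  -17.1004 -58.2207  37.4122 -32.0088  21.5363]
top 0.65 [246.2, 188.6] [0.49935987 0.09313961 0.224     ]
top 0.55 [249.6, 190.1] [0.49689904 0.08441093 0.224     ]
top 0.5 [262.4, 259.0] [0.33798595 0.02974953 0.224     ]
top 0.44 [290.8, 243.6] [ 0.38347201 -0.03143678  0.224     ]
wrist 0.66 [254.0, 175.6] [0.50057403 0.09125423 0.224     ]
```

View pics/v2.png

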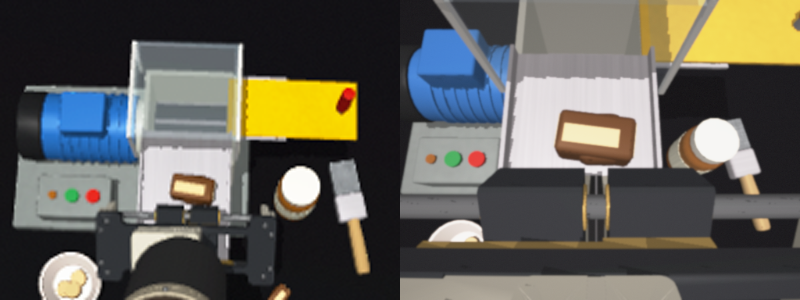

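The right half (wrist view) shows the root at about (597,137), square across the tray and centred just ahead of the closed fingers. The lean is 29°. I close the gap first, then push fast and end with a lift so the body clears the guard.

Call:
apply_moves(commands=[[[0.3, 0, -0.4], 0, 1], [[0.3, 0, -0.4], 0, 1]])

```text
clock: 19.62
tool_pos: [0.4606, 0.0881, 0.238]
orientation: [178.7, -28.9, 7.3]
force: [-0.3, 0.5, 0.1]
opening: 0.0002
gripper_force: 0.0
```

```bash
python3 st.py
```

```text
19.6167 [0.4606 0.0881 0.238 ] [178.7155 -28.88     7.265 ] lean 28.906078716581707 az 4.6069458125085845 toolx 7.264966165503595 tooly [ 0.1157 -0.9931  0.0196] tip [0.4688 0.0888 0.2231] J [ 45.3077 -16.3439 -58.2129  37.7359 -30.9998  21.7893]
```

Call:
apply_moves(commands=[[[2.68, 0.3, 0], 0, 1], [[6.75, 0.77, 0], 0, 1], [[6.4, 0.74, 3], 0, 1], [[5, 0.6, 5], 0, 1], [[5, 0.6, 5], 0, 1]])

```text
clock: 20.03
tool_pos: [0.5115, 0.0942, 0.2903]
orientation: [178.7, -28.9, 7.2]
force: [0.7, -0.0, 0.1]
opening: 0.0004
gripper_force: 0.0
```

```bash
python3 st.py; python3 v.py v3.png
```

```text
20.0333 [0.5115 0.0942 0.2903] [178.6972 -28.9103   7.1571] lean 28.937119997136037 az 4.463902121675099 toolx 7.157139217210089 tooly [ 0.1137 -0.9933  0.0199] tip [0.5197 0.0948 0.2754] J [ 42.0744 -12.8498 -46.748   29.9431 -36.2703  33.4583]
top 0.55 [290.6, 245.3] [ 0.37943157 -0.03149967  0.224     ]
top 0.45 [262.8, 258.3] [0.33973744 0.02905796 0.224     ]
```

View pics/v3.png

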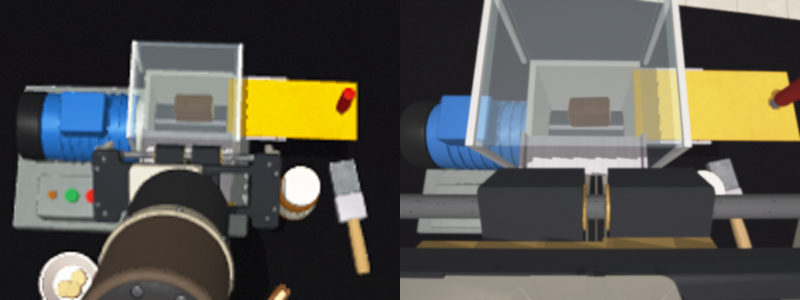

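The root is gone from the tray. It shows down in the chute, at (193,107) in the left half and (590,110) in the right half. Next comes shutting the shutter, with the lean turned to point left and the fingers pushing the grip from its right.

```bash
python3 - <<'E'
from map import *
s=[[42,-13,-47,30,-36,33],[20,5,-30,-10,-60,110],[10,0,-20,-60,-60,150]]
for az in(60,80,90):
  for my in(-.24,-.18,-.11):
    x,M=pose(29,.0375,.235,az,my); e,q=ik(x,M,s); print(az,my,x.round(3),'%.4f'%e,q.round())
E
```

```text
60 -0.24 [ 0.634 -0.132  0.25 ] 0.0127 [-11.  18.   4. -28. -72. 174.]
60 -0.18 [ 0.627 -0.072  0.25 ] 0.0000 [ -7.  15.   0. -30. -69. 173.]
60 -0.11 [ 0.619 -0.003  0.25 ] 0.0000 [  0.  12.  -4. -29. -64. 167.]
80 -0.24 [ 0.637 -0.132  0.25 ] 0.0812 [ -5.  21.  10. -21. -81. 174.]
80 -0.18 [ 0.63  -0.073  0.25 ] 0.0635 [ -1.  19.   6. -23. -78. 174.]
80 -0.11 [ 0.622 -0.003  0.25 ] 0.0424 [  3.  17.   3. -25. -75. 174.]
90 -0.24 [ 0.638 -0.132  0.25 ] 0.1175 [ -2.  23.  12. -18. -84. 174.]
90 -0.18 [ 0.632 -0.073  0.25 ] 0.0988 [  2.  20.   8. -19. -81. 174.]
90 -0.11 [ 0.624 -0.003  0.25 ] 0.0767 [  7.  18.   6. -21. -78. 174.]
```

Call:
apply_moves(commands=[[[-1, 0, 4], 0, 1], [[-1, 0, 8], 0, 1], [[0, -1, 11], 0.1, 1], [[2, -4, 11], 0.2, 1], [[4, -8, 11], 0.3, 1], [[6, -11, 11], 0.4, 1], [[8, -14, 11], 0.5, 1], [[10.3, -17, 11], 0.6, 1], [[10.3, -20.2, 11], 0.7, 1], [[10.3, -20.2, 11], 0.8, 1], [[10.3, -20.2, 11], 0.907, 1], [[10.3, -20.2, 11], 0.907, 1], [[10.3, -20.2, 11], 0.907, 1]])

```text
clock: 21.32
tool_pos: [0.6142, -0.111, 0.3974]
orientation: [178.8, -28.4, 53.6]
force: [-0.0, 1.1, 0.1]
opening: 0.0006
gripper_force: 0.0
```

```bash
python3 st.py; python3 v.py v4.png; python3 - <<'E'
from h import *
for n in('wrist','top'):
    s=ctrl.snapshot(n)
    for q in ctrl.spot_point(s,'shutter_grip')[:2]: print(n,q['score'],q['at'],onz(s,q['at'],.245))
E
```

```text
21.3167 [ 0.6142 -0.111   0.3974] [178.8316 -28.4401  53.5735] lean 28.462114103011835 az 51.12117834727009 toolx 53.57345155172394 tooly [ 0.7987 -0.6015  0.0179] tip [ 0.6193 -0.1047  0.3824] J [ -7.8007   6.7998   6.7258 -24.9129 -75.6912 154.2706]
top 0.62 [287.6, 245.9] [ 0.3770051  -0.02466652  0.224     ]
top 0.48 [264.3, 260.1] [0.33610661 0.02497015 0.224     ]
wrist 0.81 [48.9, 293.8] [ 0.44872855 -0.02460201  0.224     ]
wrist 0.49 [106.4, 312.4] [ 0.48392275 -0.07058127  0.224     ]
wrist 0.81 [242.7, 221.1] [ 0.63293815 -0.07479663  0.245     ]
top 0.89 [322.6, 146.4] [ 0.62664911 -0.07634414  0.245     ]
```

View pics/v4.png

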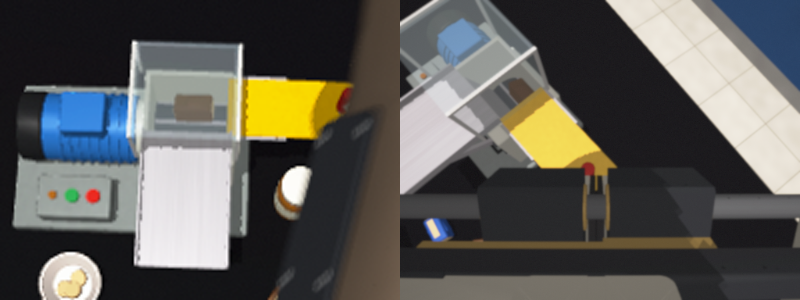

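Call:
apply_moves(commands=[[[0, 0, -3], 0, 1], [[0, 0, -6], 0, 1], [[0, 0, -9], 0, 1], [[0, 0, -12], 0, 1], [[0, 0, -13.5], 0, 1], [[0, 0, -13.5], 0, 1]])

```text
clock: 22.22
tool_pos: [0.6112, -0.1063, 0.2595]
orientation: [179.2, -28.3, 53.3]
force: [-0.6, -0.0, -0.8]
opening: 0.0008
gripper_force: 0.0
```

Call:
apply_moves(commands=[[[-0.1, 1, 0], 0, 1], [[-0.2, 2, 0], 0, 1], [[-0.35, 3, 0], 0, 1], [[-0.45, 4, 0], 0, 1]])

```text
clock: 22.55
tool_pos: [0.6091, -0.0672, 0.2648]
orientation: [178.7, -28.5, 53.5]
force: [-1.2, -3.4, 0.9]
opening: 0.0003
gripper_force: 1.3
```

```bash
python3 st.py; python3 - <<'E'
from h import *
for n in('wrist','top'):
    s=ctrl.snapshot(n)
    for q in ctrl.spot_point(s,'shutter_grip')[:2]: print(n,q['score'],q['at'],onz(s,q['at'],.245))
E
```

```text
22.55 [ 0.6091 -0.0672  0.2648] [178.6959 -28.4678  53.4755] lean 28.495190552040782 az 50.741286333851356 toolx 53.47548129827352 tooly [ 0.7969 -0.6037  0.02  ] tip [ 0.6142 -0.0609  0.2499] J [ -3.317    8.5455  -7.5689 -26.7414 -59.1389 157.3747]
wrist 0.59 [267.1, 213.2] [ 0.63060811 -0.05331845  0.245     ]
```

Call:
apply_moves(commands=[[[-0.1, 1, 0], 0, 1], [[-0.2, 2, 0], 0, 1], [[-0.35, 3, 0], 0, 1], [[-0.45, 4, 0], 0, 1], [[-0.55, 5, 0], 0, 1], [[-0.65, 5.8, 0], 0, 1], [[-0.7, 6.3, 0], 0, 1], [[-0.75, 6.6, 0], 0, 1]])

```text
clock: 23.42
tool_pos: [0.6012, -0.001, 0.263]
orientation: [178.9, -28.4, 53.4]
force: [-1.1, -2.3, 1.2]
opening: 0.0005
gripper_force: 1.0
```

Call:
apply_moves(commands=[[[0, 0.2, 0], 0, 1], [[0, 0.4, 0], 0, 1]])

```text
clock: 23.58
tool_pos: [0.6012, 0.0021, 0.2629]
orientation: [178.9, -28.4, 53.4]
force: [-1.9, -2.0, 3.0]
opening: 0.0005
gripper_force: 1.9
```

Call:
apply_moves(commands=[[[0, 0.2, 0], 0, 1], [[0, 0.3, 0], 0, 1]])

```text
clock: 23.75
tool_pos: [0.6009, 0.0049, 0.2628]
orientation: [178.9, -28.4, 53.4]
force: [-5.2, -1.4, 2.9]
opening: 0.0
gripper_force: 2.3
```

```bash
python3 st.py
```

```text
23.75 [0.6009 0.0049 0.2628] [178.9218 -28.3797  53.3562] lean 28.39851049145795 az 51.088706088956904 toolx 53.356166442901106 tooly [ 0.7969 -0.6039  0.0166] tip [0.606  0.0112 0.2478] J [  5.3515   5.8562 -11.7562 -24.7745 -54.3698 149.1128]
```

Call:
apply_moves(commands=[[[0, 0.2, 0], 0, 1], [[0, 0.2, 0], 0, 1]])

```text
clock: 23.92
tool_pos: [0.6009, 0.0069, 0.2627]
orientation: [178.9, -28.4, 53.3]
force: [-3.8, -2.2, 2.2]
opening: 0.0002
gripper_force: 2.0
```

Call:
apply_moves(commands=[[[0, 0.2, 0], 0, 1], [[0, 0.2, 0], 0, 1]])

```text
clock: 24.08
tool_pos: [0.6008, 0.0088, 0.2626]
orientation: [178.9, -28.4, 53.4]
force: [-4.7, -2.5, 2.9]
opening: 0.0003
gripper_force: 2.5
```

```bash
python3 st.py; python3 - <<'E'
from h import *
S={n:ctrl.snapshot(n) for n in('wrist','top','scene')}
for n,s in S.items():
    for q in ctrl.spot_point(s,'shutter_grip')[:1]: print(n,q['score'],q['at'],onz(s,q['at'],.245))
cv2.imwrite('pics/v5.png',np.hstack([cv2.resize(S['scene']['img'][90:240,150:350],(400,300)),cv2.resize(S['wrist']['img'],(400,300))])[:,:,::-1])
E
```

```text
24.0833 [0.6008 0.0088 0.2626] [178.9359 -28.3654  53.3516] lean 28.38365901530368 az 51.112643239121645 toolx 53.35155553159429 tooly [ 0.7969 -0.6039  0.0163] tip [0.6059 0.0151 0.2477] J [  5.8432   5.7632 -11.9328 -24.6346 -54.1157 148.6231]
scene 0.78 [246.8, 138.1] [0.61150589 0.0239026  0.245     ]
```

View pics/v5.png

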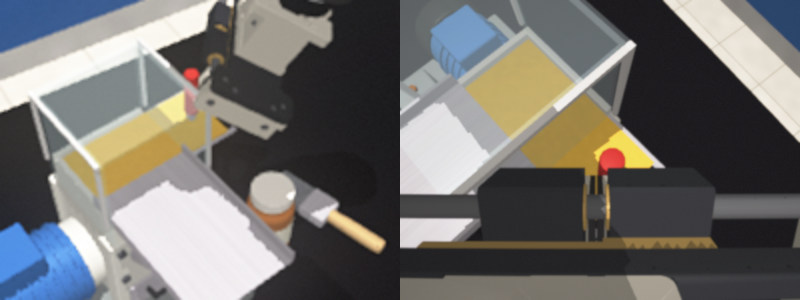

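The shutter now covers almost all of the mouth, and the grip at (612,160) is still in front of the fingers. I push on until the stop is felt.

Call:
apply_moves(commands=[[[0, 0.2, 0], 0, 1], [[0, 0.2, 0], 0, 1]])

```text
clock: 24.55
tool_pos: [0.6008, 0.0093, 0.2627]
orientation: [178.8, -28.3, 53.4]
force: [-5.7, -8.2, 3.2]
opening: 0.0005
gripper_force: 5.2
```

Call:
apply_moves(commands=[[[0, 0.2, 0], 0, 1], [[0, 0.2, 0], 0, 1]])

```text
clock: 24.72
tool_pos: [0.6008, 0.0097, 0.2627]
orientation: [178.8, -28.2, 53.4]
force: [-5.9, -15.7, 4.0]
opening: 0.0001
gripper_force: 8.0
```

Call:
apply_moves(commands=[[[0, 0.2, 0], 0, 1], [[0, 0.2, 0], 0, 1]])

```text
clock: 24.88
tool_pos: [0.6009, 0.0101, 0.2627]
orientation: [178.7, -28.1, 53.4]
force: [-7.3, -21.1, 4.0]
opening: 0.0004
gripper_force: 10.8
```

Call:
apply_moves(commands=[[[0, -0.5, 0], 0, 1], [[-0.3, -2, 0], 0, 1], [[-0.5, -5, 0], 0, 1], [[-0.5, -8, 1], 0, 1], [[-0.5, -9, 4], 0, 1], [[-0.5, -10, 8], 0, 1], [[-0.5, -13, 12], 0, 1], [[-2, -17, 13], 0, 1], [[-4, -20, 13], 0, 1], [[-6, -24, 13], 0, 1], [[-8, -27, 13], 0, 1], [[-8, -27, 13], 0, 1]])

```text
clock: 25.88
tool_pos: [0.5189, -0.2607, 0.3924]
orientation: [178.9, -28.3, 53.1]
force: [1.2, 0.5, -0.6]
opening: 0.0006
gripper_force: 0.0
```

```bash
python3 st.py; python3 - <<'E'
from h import *
S={n:ctrl.snapshot(n) for n in('top','scene')}
M=np.array([.573,.11,0]); c,s_=np.cos(np.radians(6.5)),np.sin(np.radians(6.5))
for n,s in S.items():
    for t,z in dict(shutter_grip=.245,jar=0,dish=0,brush=0).items():
        for q in ctrl.spot_point(s,t)[:1]: print(n,t,q['score'],q['at'],onz(s,q['at'],z))
    for tr in(0,.005,.01): print(n,tr,proj(s,[M[0]+c*.0375+s_*(.095+tr),M[1]+s_*.0375-c*(.095+tr),.27]))
cv2.imwrite('pics/v6.png',np.hstack([cv2.resize(S['scene']['img'][90:240,150:350],(400,300)),cv2.resize(S['top']['img'][95:245,150:350],(400,300))])[:,:,::-1])
E
```

```text
25.8833 [ 0.5189 -0.2607  0.3924] [178.8776 -28.3164  53.0787] lean 28.336819041079053 az 50.71358704668996 toolx 53.078742779185156 tooly [ 0.7937 -0.608   0.0172] tip [ 0.524  -0.2544  0.3775] J [-26.4021   7.4614   7.9638 -27.7068 -84.3692 170.4637]
top shutter_grip 0.92 [281.2, 142.1] [0.62230966 0.0252473  0.245     ]
top jar 0.91 [296.4, 196.6] [ 0.54420298 -0.0463378   0.        ]
top dish 0.83 [186.2, 239.1] [0.36961902 0.25820272 0.        ]
top brush 0.75 [326.6, 201.8] [ 0.54178453 -0.13834405  0.        ]
top 0 [284.00343338 139.51016972]
top 0.005 [286.10304609 139.58386479]
top 0.01 [288.20221347 139.65790793]
scene shutter_grip 0.84 [245.6, 136.4] [0.61710173 0.02346648 0.245     ]
scene jar 0.8 [278.4, 211.0] [ 0.55129388 -0.03415778  0.        ]
scene dish 0.79 [207.2, 329.8] [0.38231019 0.26171151 0.        ]
scene brush 0.8 [309.4, 199.1] [ 0.5394077  -0.12646848  0.        ]
scene 0 [246.00902012 125.84782828]
scene 0.005 [247.93355885 124.81781935]
scene 0.01 [249.84815435 123.79315598]
```

View pics/v6.png

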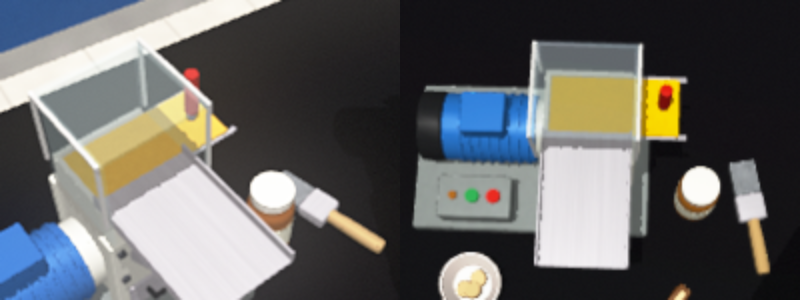

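The shutter covers the whole mouth, with the grip at (665,97) in the top view, at its stop. The tray is empty, and the jar, dish and brush stand where they were. I'm handing the job in.

```bash
python3 -c "
from plant import ctrl
print(ctrl.close_job())"
```

```text
the job is handed in; nothing more can be done
None
```

The job is handed in at about 26 s: I opened the shutter to its stop, pushed the root off the lip into the chute (a camera view showed it lying at the bottom), then pushed the shutter shut to its stop and backed the arm clear; the jar, dish and brush showed no visible movement.

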